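# Crack the gummed-up ink canister and hold its lid over the mouth

### The job

Get the inking place ready for the pupil opposite. First draw the ink knife up out of the wooden tool block, set it blade down in the plain white jar beside the ink canister (lower it in, do not drop it) and let go. Then take the canister's lid by its knob, pull straight up until the gummed-up seal lets go, and hold it level about 3 cm above the rim, over the mouth, where the pupil can scrape the ink off its underside back into the canister: do not snatch it away, finish while still holding it there, and leave everything else standing as it is.

Things in the scene. Friction and masses are not known exactly. Their poses are not given: they have to be found in the camera images.
- canister: Round stainless steel ink canister, 120 mm across, 110 mm tall, walls 3 mm, open at the top under its lid; 4.5 kg with its ink, it stays put however hard the lid is pulled. Origin: centre of its underside, z up.
- canister_rim (a point): Centre of the canister's mouth, in the plane of its rim, 110 mm above the table. Axes as the canister's.
- ink_lid: The canister's flat steel lid, 125 mm across, flange 8 mm thick, 0.24 to 0.36 kg, with a rubber plug reaching 17 mm down into the mouth and a knob on top. Origin: centre of the flange's underside, z up; at the start it lies on the rim. The gummed-up seal lets go at 12 to 22 N of upward pull, within 4 to 10 mm of lift; past 17 mm the plug is out and only the weight is left.
- lid_knob (a point): Middle of the black knob on the lid, 34 mm above the flange's underside (26 mm above the flange's top), on its axis; 144 mm above the table at the start. The knob is an upright cylinder 30 mm across and 24 mm tall on a 16 mm stem, 14 mm clear of the flange below; it can be gripped from any side. Axes as the lid's.
- ink_knife: Ink knife, 188 mm long, 55 to 90 g: steel blade 75 mm long, 19 wide (x), 2.5 thick (y); brass collar 24 mm across, 8 long; straight round wooden handle 19 mm thick, 105 long. Origin at the blade tip, z towards the handle's end. Starts blade down in one of the tool block's three slots, collar resting on the block's top: the tallest tool there, handle's end 198 mm above the table.
- knife_grip (a point): On the knife's axis in its handle, 150 mm from the blade tip (38 mm below the handle's end): a good place to grip.
- tool_block: Wooden tool block 70 x 180 x 85 mm (x, y, z), fixed to the table; three slots side by side 55 mm apart along its y, each 25 mm (x) by 7 mm (y) and 80 mm deep, open at the top. Origin: centre of its underside. The fingers have free room on the tool's +-x sides; a tool must be raised at least 75 mm to come clear.
- tool_jar: Straight-sided white ceramic jar without a handle, 72 mm across, 100 mm tall, walls 4 mm, floor 6 mm thick, 0.5 kg, standing loose beside the ink canister. Origin: centre of its underside; the knife may lean on its rim.
- jar_floor (a point): Middle of the jar's inner floor, 6 mm above its underside.
- lino_gouge: Bystander: short lino gouge with a bulb-shaped dark wooden handle (34 mm across), in another slot of the tool block, its top 143 mm above the table; origin at its tip.
- needle: Bystander: etching needle with a thin black handle (12 mm), in another slot of the tool block, its top 157 mm above the table; origin at its tip.
- mug: Bystander: blue glazed mug with a handle, 82 mm across, 92 mm tall; origin under its centre.
- tape: Bystander: roll of paper tape lying flat, 90 mm across, 24 mm tall; origin under its centre.
- ink_tube: Bystander: fat metal ink tube standing on its black cap, about 164 mm tall; origin under its cap.
- ink_can: Bystander: closed plain tin of ink, 80 mm across, 60 mm tall; origin under its centre.
Mind the look-alikes: they are no part of the job. Leave any orange look-alike of the canister alone.

How it is judged:
By the outcome, as a careful person would: the job done as asked, in the order asked, and still so for the second after the job is handed in, while the arm keeps its last pose, push and grip.
It also fails if it takes over 51 s, if anything falls off the work surface, if the arm or the gripper's body presses on something with over 40 N, if the wrist force passes 120 N, or if a joint passes its speed limit or range.

### The arm

A 6-joint arm with a two-finger parallel gripper is mounted at the origin on the work surface. World frame = base frame: x ahead of the robot, y to its left, z up, the work surface at z = 0. Lengths are in m, angles in rad, forces in N, time in s.
With the tool pointing down it reaches from about 0.25 to 0.775 m from the base axis. Payload 4 kg.
Tool frame: the origin (TCP) lies at the very end of the fingers, on their centre line; the grasp point (between the pads) lies 19 mm behind it; x points along the fingers, y is the direction in which the jaws open and shut, and the axes are right-handed (so a half turn about x gives the same grasp; the last joint's range is limited). The gripper opens to 94 mm and grips with 3 to 60 N. Pads are 16 mm wide; open, the fingers measure 119 mm over their backs; the gripper's body (75 mm by 177 mm) begins 78 mm behind the grasp point.
Start: joints at [1.204, 0.087, 1.371, -0, 1.684, -0.103], TCP at [0.143, 0.531, 0.206] pointing down, gripper open.
Joint ranges: [-3.1, 3.1], [-0.76, 2.03], [0.27, 2.55], [-1.08, 4.22], [0.17, 2.65], [-2.57, 2.57]. Speed limits (rad/s): [2.79, 2.79, 3.14, 3.14, 3.14, 3.14].

### API

Orientations are given as [roll, pitch, yaw] about the fixed x, y, z axes, in that order (R = Rz(yaw) Ry(pitch) Rx(roll)).
In Python, from bench import robot gives the robot as it stands.
- The arm moves only by the tool carry_out, never from a script. Its argument "targets" is a list of rows, each a list of 5 numbers: the closure, from 0 (fully open) to 1 (shut), then the shift along the tool's x, y, z in cm, then the turn about the tool's x in degrees. In form: [[fingers, tx, ty, tz, turn], ...]. A call has 1 to 20 rows; each row shifts and turns the commanded pose from where the row before left it, along the tool's axes as they then stand; what a row does not reach is not made up. A row lasts 1/10 s, in which the tool goes at most 50 mm and 8.59 degrees, less where a joint would pass 70% of its speed; a pose out of reach is approached as far as the arm can. A call is refused whole if a number of a shift passes 5 or a number of a turn 8.59, either way. A call with a gripper value outside its range is refused whole. The fingers move at their own pace and stop on an object; the grip force is fixed at half the most. Time passes only in rows, so rows that do not move let the fingers close. It gives the time, the measured TCP pose, the force and the opening at its end, in the units of the state.
- robot.get_obs(): the state, without advancing time (a new reading comes with each control period).
- robot.snapshot(name): name is "scene" or "top" or "wrist"; returns a dict with "image" (480x640x3 uint8, red, green, blue), "camera_matrix" (3x3 intrinsics, pixels), "distortion" ([k1, k2, p1, p2, k3] as OpenCV has them; the pictures are not rectified), "pose" (4x4, takes a point from camera to world coordinates). Camera axes: x right, y up, looking along -z (the intrinsics and any distortion apply to the point x, -y, -z); pixel columns grow to the right and rows downward; lengths in m; the calibration is good to about 2 mm. A picture is of the moment at which its call begins. There is no depth.
- robot.close_job(): hands the job in, once; it reports no verdict.
The state is a dict: "time": time; "joint_positions": joint angles; "qvel": joint speeds; "joint_torque": joint torques, N m; "tool_pos": TCP position; "ee_rot": TCP orientation; "wrist_force": force on the tool from outside, world axes, zero at the start; "wrist_torque": the same for the moment, N m; "width": finger opening in m.
Only numpy, scipy, OpenCV 4.12 (cv2) and the standard library are available. Lean on these libraries where they do the work, as an engineer would, in place of code of your own. Each camera call takes 0.05 s, during which the arm holds its last target. There are 200 camera calls.

## Working session

There is one attempt and no reset: what is moved stays moved. The work goes in short steps, Python scripts to look and compute and a tool call to move; the robot and the scene stay as the last step left them, time stands still between calls to the robot, and variables do not carry over. Pictures are saved under pics/ and viewed, about 8 in all and at most 12, crops included, and the job is handed in when it is done.

Besides the shell and the picture viewer there is one more tool, called after "Emit:" as name([rows], argument=value, ...), one row to a line, values as JSON. carry_out: Moves the arm, as the interface text tells. Its arguments: {"type":"object","properties":{"targets":{"type":"array","items":{"type":"array","items":{"type":"number"}}}},"required":["targets"]}

```bash
mkdir -p pics
cat > h.py <<'E'
import numpy as np, cv2, json
from bench import robot
def snap(n,f):
    s=robot.snapshot(n); cv2.imwrite(f'pics/{f}.png',s['image'][:,:,::-1])
    np.savez(f'pics/{f}.npz',K=s['camera_matrix'],D=s['distortion'],P=s['pose'],im=s['image']); return s
def ld(f): return dict(np.load(f'pics/{f}.npz'))
def ray(s,uv):
    p=cv2.undistortPoints(np.array([[uv]],float),s['K'],s['D'])[0,0]
    d=s['P'][:3,:3]@np.array([p[0],-p[1],-1]); return s['P'][:3,3],d/np.linalg.norm(d)
def onz(s,uv,z):
    o,d=ray(s,uv); return o+d*(z-o[2])/d[2]
def tri(l):
    A=np.zeros((3,3));b=np.zeros(3)
    R=[ray(s,uv) for s,uv in l]
    for o,d in R:
        M=np.eye(3)-np.outer(d,d);A+=M;b+=M@o
    x=np.linalg.solve(A,b); return x,[np.linalg.norm((np.eye(3)-np.outer(d,d))@(x-o)) for o,d in R]
def proj(s,X):
    c=np.linalg.inv(s['P'])@np.append(X,1); 
    return cv2.projectPoints(np.array([[c[0],-c[1],-c[2]]]),np.zeros(3),np.zeros(3),s['K'],s['D'])[0].ravel()
E
python3 - <<'E'
from h import *
for n in ['scene','top','wrist']:
    s=snap(n,n+'0'); print(n,s['pose'].round(3).tolist(),s['camera_matrix'][0,0],s['distortion'])
print(robot.get_obs())
E
```

```text
scene [[0.567, -0.657, 0.496, 1.077], [0.823, 0.439, -0.36, -0.412], [0.019, 0.612, 0.79, 1.007], [0.0, 0.0, 0.0, 1.0]] 546.5418896973317 [-0.15752532  0.          0.          0.          0.        ]
top [[-0.021, 0.995, -0.096, 0.411], [-1.0, -0.023, -0.013, -0.022], [-0.016, 0.096, 0.995, 1.206], [0.0, 0.0, 0.0, 1.0]] 499.8359596260945 [-0.1000424  0.         0.         0.         0.       ]
wrist [[0.261, -0.931, -0.256, 0.069], [0.965, 0.251, 0.07, 0.551], [-0.001, -0.265, 0.964, 0.384], [0.0, 0.0, 0.0, 1.0]] 337.3126260485642 [-0.04932654  0.          0.          0.          0.        ]
{'time': 0.15, 'joint_positions': array([ 1.20387954e+00,  8.77827783e-02,  1.37183069e+00, -2.50779289e-07,
        1.68361237e+00, -1.03079787e-01]), 'qvel': array([ 0.00100721, -0.00219966, -0.00292742,  0.00039987,  0.00236565,
        0.00137536]), 'joint_torque': array([ 1.24858008e-03, -3.40641439e+01, -3.02793968e+01,  7.17916992e-02,
        3.05586203e-02, -1.03988525e-04]), 'tool_pos': array([0.1432824 , 0.53059481, 0.20461316]), 'ee_rot': array([-1.67372351,  1.56916314, -1.93756053]), 'wrist_force': array([-0.52940485, -0.70496439, -0.64883402]), 'wrist_torque': array([ 0.01764156, -0.0043505 , -0.00014742]), 'width': 0.0941309648985783}
```

View pics/scene0.png

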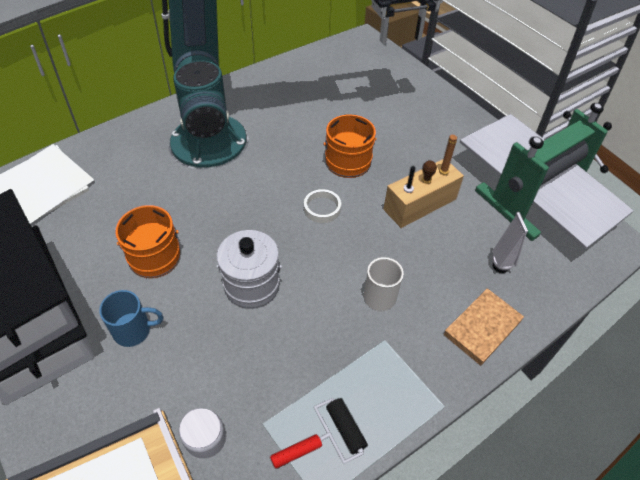

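View pics/top0.png

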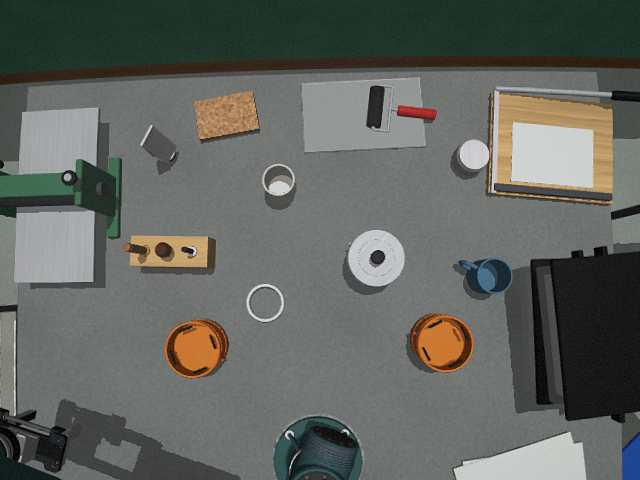

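The scene view shows the block at about (424,190), with three tools in it: a black needle (409,178), a bulb gouge (429,170) and the tall wooden-handled tool (451,150). The tall one fits the knife. The steel canister's knob is at (247,245). The jar's rim is at (384,272) and the orange look-alikes are at (350,145) and (150,240). In the top view the tall tool is at (133,248), the jar at (279,180) and the knob at (377,257). Next I'll enlarge the tools and jar to confirm.

Run:
```python
from h import *
a=ld('scene0')['im'];b=ld('top0')['im']
r=lambda im,x,y,w,h:cv2.resize(im[y:y+h,x:x+w],(400,300),interpolation=cv2.INTER_CUBIC)
o=np.vstack([np.hstack([r(a,380,125,120,90),r(b,110,215,120,90)]),np.hstack([r(a,330,240,120,90),r(b,220,140,120,90)])])
cv2.imwrite('pics/crop1.png',o[:,:,::-1])
```

```text
(no output)
```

View pics/crop1.png

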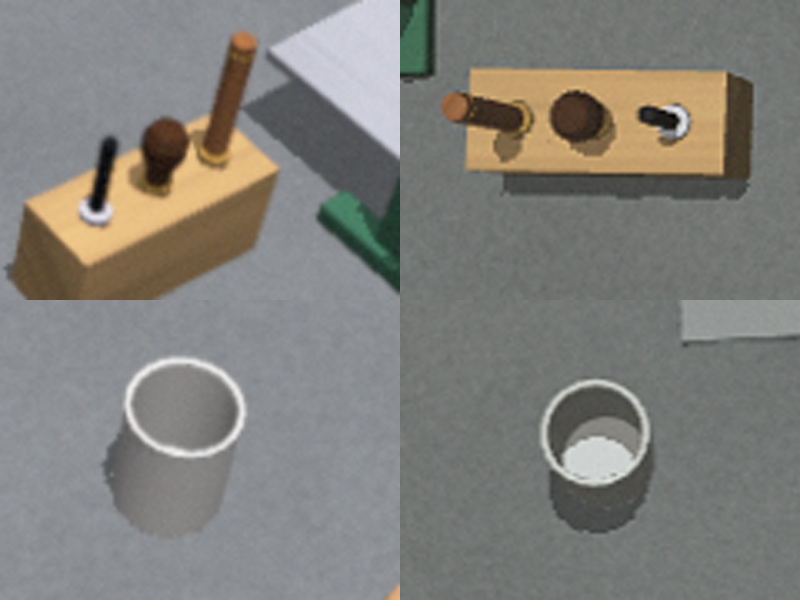

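The enlarged crop confirms it. The tall straight wooden handle with a brass collar is the knife, with its end at scene (453,137) and top (126.5,247). The plain white jar's rim is centred at scene (385.5,272) and top (278.5,179.5).

Run:
```python
from h import *
s=ld('scene0');t=ld('top0')
def go(n,a,b):
    x,e=tri([(s,a),(t,b)]); print(n,x.round(4),np.round(e,4)); return x
go('kend',(452.9,137.3),(126.5,246.8)); go('collar',(444.2,172.1),(146.3,250.4))
def blob(im,box,thr):
    x,y,w,h=box;m=(im[y:y+h,x:x+w].max(2)<thr).astype(np.uint8)
    n,_,st,c=cv2.connectedComponentsWithStats(m);i=1+np.argmax(st[1:,4]);print(st[i]);return c[i]+[x,y]
ka=blob(s['im'],(225,225,45,40),60);kb=blob(t['im'],(360,240,35,35),60);print(ka,kb)
go('knob',ka,kb)
def rim(im,box,thr,n):
    x,y,w,h=box;m=(im[y:y+h,x:x+w].min(2)>thr).astype(np.uint8)
    c=max(cv2.findContours(m,cv2.RETR_EXTERNAL,cv2.CHAIN_APPROX_NONE)[0],key=len)
    e=cv2.fitEllipse(c);print(n,np.array(e[0])+[x,y],e[1],len(c));return np.array(e[0])+[x,y]
ra=rim(s['im'],(360,250,50,50),195,'s');rb=rim(t['im'],(255,155,45,50),170,'t')
go('jar',ra,rb); go('jarhand',(385.5,272.1),(278.5,179.6))
la=rim(t['im'],(335,220,85,75),150,'lid'); print('lid z.118',onz(t,la,.118))
c=[onz(t,q,.085) for q in [(131,235.7),(207.8,236),(207.8,267.8),(130,266)]]
print(np.round(c,4),np.mean(c,0))
for i in range(4):print(np.linalg.norm(c[i]-c[i-1]))
d=c[0]-c[1];print('yaw of block y',np.degrees(np.arctan2(d[1],d[0])))
o=robot.get_obs()
from scipy.spatial.transform import Rotation as R
print(R.from_euler('xyz',o['ee_rot']).as_matrix().round(3))
```

```text
kend [0.4988 0.3847 0.1919] [0.0004 0.0004]
collar [0.5001 0.3834 0.0814] [0.0023 0.0023]
[ 15  13  13  17 183]
[ 11  10  14  14 149]
[246.09289617 245.6557377 ] [377.40268456 256.79865772]
knob [ 0.4696 -0.1395  0.1389] [0. 0.]
s [385.12525749 271.68462944] (28.479644775390625, 35.28642272949219) 91
t [278.17819786 179.28023338] (30.181716918945312, 31.289575576782227) 88
jar [0.6528 0.0744 0.0954] [0.0003 0.0003]
jarhand [0.6529 0.0745 0.0938] [0.0012 0.0012]
lid [376.04063797 257.57601929] (55.26502990722656, 55.8587760925293) 159
lid z.118 [ 0.46911272 -0.13881169  0.118     ]
[[0.5331 0.4167 0.085 ]
 [0.5283 0.2372 0.085 ]
 [0.4561 0.2373 0.085 ]
 [0.4635 0.4182 0.085 ]] [0.49523583 0.32736205 0.085     ]
0.0696568240738677
0.17958743146969805
0.07222312307025262
0.18103562824851513
yaw of block y 88.45285717963733
[[-0.001  0.261  0.965]
 [-0.002  0.965 -0.261]
 [-1.    -0.002 -0.   ]]
```

The measured points fit the text: block 70–72 x 180 mm, radii fine. Heights read about 5 mm low in every case, so I'll check them with the wrist camera. Now I'll turn the jaws along the block's x and hover over the knife.

Emit:
carry_out([
  [0,-0.35,0,0,8.5],
  [0,-0.35,0,0,8.5],
  [0,-0.35,0,0,8.5],
  [0,-0.35,0,0,8.5],
  [0,-0.35,0,0,8.5],
  [0,-0.35,0,0,8.5],
  [0,-0.35,0,0,8.5],
  [0,-0.35,0,0,8.5],
  [0,-0.35,0,0,8.5],
  [0,0,3.3,1.0,0],
  [0,0,3.3,1.0,0],
  [0,0,3.3,1.0,0],
  [0,0,3.3,1.0,0],
  [0,0,3.3,1.0,0],
  [0,0,3.3,1.0,0],
  [0,0,3.3,1.0,0],
  [0,0,3.3,1.0,0],
  [0,0,3.3,1.0,0],
  [0,0,3.3,1.0,0],
  [0,0,3.0,1.0,0],
])

```text
time: 2.15
tool_pos: [0.5015, 0.4101, 0.2362]
ee_rot: [-0.939, 1.57, -2.538]
wrist_force: [-0.0, -0.1, 0.4]
width: 0.094
```

Run:
```python
from h import *
from scipy.spatial.transform import Rotation as R
s=snap('wrist','w1');o=robot.get_obs();print(o['time'],o['tool_pos'],o['joint_positions'].round(2),R.from_euler('xyz',o['ee_rot']).as_matrix().round(3).tolist(),o['wrist_force'])
w=ld('w1')
for X in [(.499,.384,.192),(.5,.384,.198),(.5,.384,.083)]: print(X,proj(w,X))
```

```text
2.2 [0.50595613 0.40736958 0.23517417] [ 0.59  0.31  1.05 -0.    1.78  0.63] [[0.002, 0.999, -0.034], [-0.003, -0.034, -0.999], [-1.0, 0.002, 0.003]] [ 2.03742929 -1.75091365 -0.61674193]
(0.499, 0.384, 0.192) [318.0058008  293.43790129]
(0.5, 0.384, 0.198) [319.3675719  297.00882694]
(0.5, 0.384, 0.083) [319.69746578 248.63771169]
```

View pics/w1.png

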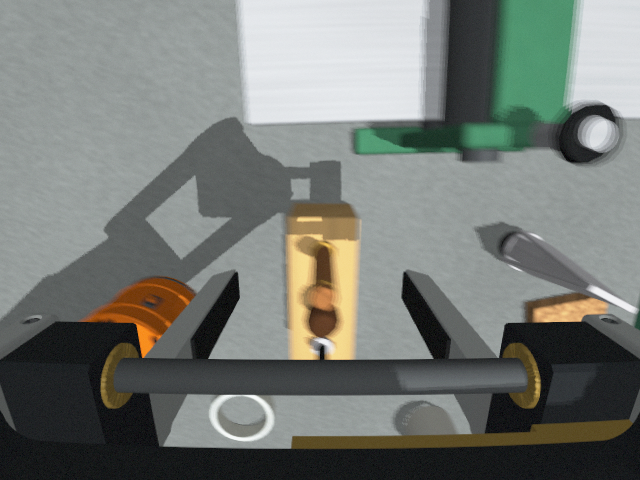

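The wrist view (taken while the arm was still settling) shows the knife's end at about (321,296) and its base at (323,246). The predictions were (319,295) and (320,249), so height and place agree to about 2 mm. I'll take one settled frame and refine numerically.

Run:
```python
from h import *
robot.snapshot('wrist');robot.snapshot('wrist')
snap('wrist','w2');w=ld('w2');o=robot.get_obs();print(o['tool_pos'],o['qvel'].round(3))
im=w['im'];hsv=cv2.cvtColor(im,cv2.COLOR_RGB2HSV)
x,y,W,H=300,230,45,90
c=im[y:y+H,x:x+W]
for r in range(0,H,6): print(y+r,[tuple(int(k) for k in c[r,q]) for q in (15,19,23)])
m=(((c[:,:,0]>150)&(c[:,:,1]<130)&(c[:,:,2]<90))*255).astype(np.uint8)
n,_,st,ce=cv2.connectedComponentsWithStats(m)
for i in range(1,n):
    if st[i,4]>15:print(st[i],ce[i]+[x,y])
cv2.imwrite('pics/crop2.png',cv2.resize(im[220:330,270:380],(660,600),interpolation=cv2.INTER_CUBIC)[:,:,::-1])
```

```text
[0.50029122 0.41048855 0.2359797 ] [ 0.029 -0.023  0.008  0.003  0.003 -0.001]
230 [(167, 136, 89), (165, 134, 88), (165, 134, 87)]
236 [(248, 224, 148), (247, 222, 148), (166, 134, 87)]
242 [(156, 124, 57), (222, 176, 81), (237, 197, 91)]
248 [(85, 59, 32), (83, 55, 32), (88, 58, 37)]
254 [(83, 56, 33), (86, 58, 34), (85, 55, 30)]
260 [(82, 54, 32), (83, 56, 33), (86, 61, 36)]
266 [(83, 55, 33), (85, 55, 30), (90, 62, 37)]
272 [(86, 57, 37), (86, 57, 36), (87, 59, 36)]
278 [(88, 65, 35), (93, 69, 33), (87, 60, 33)]
284 [(88, 61, 34), (93, 62, 37), (89, 60, 40)]
290 [(191, 128, 77), (206, 136, 81), (217, 145, 84)]
296 [(207, 136, 80), (208, 138, 79), (193, 125, 73)]
302 [(208, 138, 82), (209, 139, 81), (204, 137, 81)]
308 [(82, 52, 32), (123, 80, 47), (81, 55, 37)]
314 [(86, 55, 34), (91, 60, 40), (91, 60, 39)]
[25  0  8 10 66] [328.53030303 234.56060606]
[  2  56  30  22 142] [318.30985915 295.70422535]
```

View pics/crop2.png

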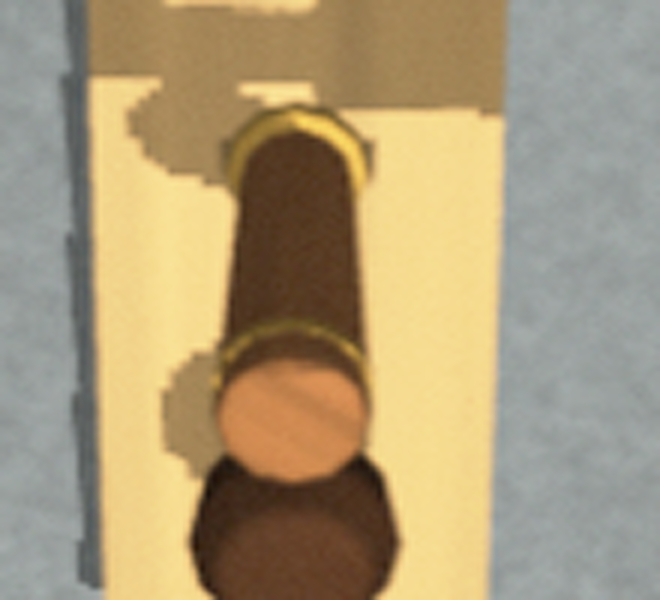

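The end disc is centred at (318.8,297) and the brass collar at about (320,249). The arm still sways a little (shown by the speeds), but the camera pose is taken with the picture.

Run:
```python
from h import *
s=ld('scene0');t=ld('top0');w=ld('w2')
for l in ([(s,(452.9,137.3)),(t,(126.5,246.8)),(w,(318.8,297))],[(s,(452.9,137.3)),(w,(318.8,297))],[(t,(126.5,246.8)),(w,(318.8,297))]): print(tri(l))
print(onz(w,(318.8,297),.198),onz(w,(320,249.3),.088))
o=robot.get_obs();print(o['tool_pos'],o['qvel'].round(3))
```

```text
(array([0.49931964, 0.38298987, 0.19418558]), [np.float64(0.0010579799064460668), np.float64(0.001058937084641009), np.float64(0.0007360519869825618)])
(array([0.49996207, 0.38261279, 0.19436791]), [np.float64(0.0006698149199952982), np.float64(0.0006698149199952997)])
(array([0.49880947, 0.38282944, 0.19538944]), [np.float64(0.0005854002048467397), np.float64(0.0005854002048469696)])
[0.49944448 0.38398585 0.198     ] [0.50005496 0.38461224 0.088     ]
[0.50029122 0.41048855 0.2359797 ] [ 0.029 -0.023  0.008  0.003  0.003 -0.001]
```

Emit:
carry_out([
  [0,0,0,0.9,0],
  [0,0,0,0.9,0],
  [0,0,0,0.9,0],
  [0,0,0,0,0],
  [0,0,0,0,0],
  [0,1.6,0,0,0],
  [0,1.6,0,0,0],
  [0,1.6,0,0,0],
  [0,1.6,0,0,0],
  [0,1.6,0,0,0],
  [0,1.6,0,0,0],
  [0,0,0,0,0],
  [0,0,0,0,0],
  [0,0,0,0,0],
])

```text
time: 3.75
tool_pos: [0.4999, 0.3844, 0.1424]
ee_rot: [2.212, 1.568, 0.614]
wrist_force: [0.3, 0.5, -0.1]
width: 0.0942
```

Run:
```python
from h import *
snap('wrist','w3');w=ld('w3')
snap('scene','s3')
o=robot.get_obs();print(o['tool_pos'],o['qvel'].round(3),o['wrist_force'])
a=cv2.resize(w['im'][180:480,120:520],(400,300));b=cv2.resize(ld('s3')['im'][70:220,350:550],(400,300),interpolation=cv2.INTER_CUBIC)
cv2.imwrite('pics/crop3.png',np.hstack([a,b])[:,:,::-1])
```

```text
[0.50002282 0.38437389 0.14252493] [-0.001  0.     0.005 -0.001 -0.002  0.001] [ 0.13379643 -0.40606973  0.12487512]
```

View pics/crop3.png

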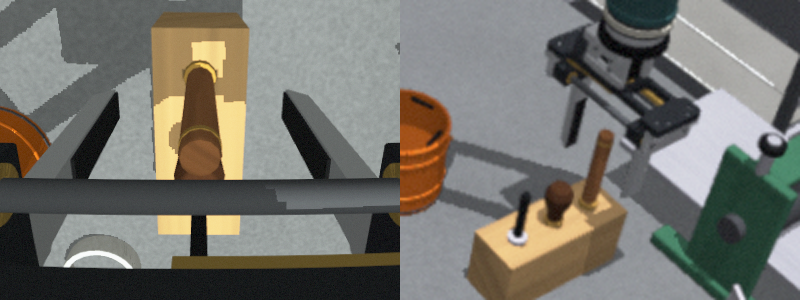

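The knife stands centred between the open fingers; fingertips straddle the handle's middle. Now I'll close.

Emit:
carry_out([
  [1,0,0,0,0],
  [1,0,0,0,0],
  [1,0,0,0,0],
  [1,0,0,0,0],
  [1,0,0,0,0],
  [1,0,0,0,0],
  [1,0,0,0,0],
  [1,0,0,0,0],
  [1,0,0,0,0],
  [1,0,0,0,0],
  [1,0,0,0,0],
  [1,0,0,0,0],
])

```text
time: 5.05
tool_pos: [0.4994, 0.3839, 0.141]
ee_rot: [2.644, 1.571, 1.045]
wrist_force: [0.5, 0.3, -0.5]
width: 0.0184
```

Emit:
carry_out([
  [1,-0.5,0,0,0],
  [1,-0.5,0,0,0],
  [1,-0.5,0,0,0],
  [1,-1,0,0,0],
  [1,-1,0,0,0],
  [1,-1,0,0,0],
  [1,-1,0,0,0],
  [1,-1,0,0,0],
  [1,-1,0,0,0],
  [1,-1,0,0,0],
  [1,-1,0,0,0],
  [1,-1,0,0,0],
  [1,-1,0,0,0],
  [1,-1,0,0,0],
  [1,-1,0,0,0],
  [1,0,0,0,0],
  [1,0,0,0,0],
])

```text
time: 6.75
tool_pos: [0.4995, 0.3839, 0.2762]
ee_rot: [2.263, 1.57, 0.664]
wrist_force: [0.1, -0.0, -1.4]
width: 0.0186
```

Emit:
carry_out([
  [1,0,2,0,0],
  [1,0,2,0,0],
  [1,0,2,0,0],
  [1,0,2,0,0],
  [1,0,1.4,2.0,0],
  [1,0,1.4,2.4,0],
  [1,0,1.4,2.5,0],
  [1,0,1.4,2.5,0],
  [1,0,1.2,2.5,0],
  [1,0,1.3,2.5,0],
  [1,0,0,2.5,0],
  [1,0,0,2.5,0],
  [1,0,0,2.5,0],
  [1,0,0,2.5,0],
  [1,0,0,2.5,0],
  [1,0,0,2.5,0],
  [1,0,0,0,0],
  [1,0,0,0,0],
  [1,0,0,0,0],
  [1,0,0,0,0],
])

```text
time: 8.75
tool_pos: [0.652, 0.0866, 0.2757]
ee_rot: [-2.177, 1.57, 2.509]
wrist_force: [0.1, 0.0, -1.3]
width: 0.0188
```

Run:
```python
from h import *
snap('wrist','w4');w=ld('w4');o=robot.get_obs();print(o['tool_pos'],o['qvel'].round(3),o['joint_positions'].round(2))
p=o['tool_pos']
print('jar rim',proj(w,(.6528,.0744,.1)),'tip',proj(w,p+[0,0,-.131]))
snap('scene','s4');snap('top','t4')
a=cv2.resize(w['im'][120:420,120:520],(400,300));b=cv2.resize(ld('s4')['im'][170:320,290:490],(400,300),interpolation=cv2.INTER_CUBIC)
cv2.imwrite('pics/crop4.png',np.hstack([a,b])[:,:,::-1])
```

```text
[0.65201274 0.08659246 0.27576896] [-0.002 -0.001 -0.002 -0.002  0.    -0.001] [0.05 0.34 0.94 0.   1.87 0.07]
jar rim [321.44039418 230.42366246] tip [320.43654231 229.4555134 ]
```

View pics/crop4.png

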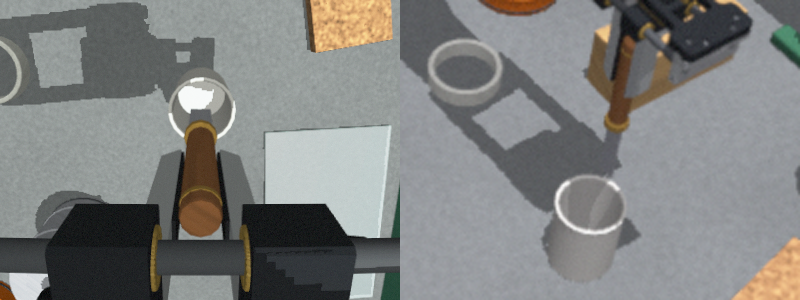

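The wrist crop shows the jar's rim centred at image (322,228), against a prediction of (321,230), and the blade hanging straight over the mouth. I'll lower it 12 mm off centre, towards +y, so it leans only a little.

Emit:
carry_out([
  [1,0,0,0.2,0],
  [1,0,0,0,0],
  [1,1,0,0,0],
  [1,1,0,0,0],
  [1,1,0,0,0],
  [1,1,0,0,0],
  [1,1,0,0,0],
  [1,1,0,0,0],
  [1,1,0,0,0],
  [1,1,0,0,0],
  [1,1,0,0,0],
  [1,1,0,0,0],
  [1,1,0,0,0],
  [1,1,0,0,0],
  [1,0.5,0,0,0],
  [1,0.5,0,0,0],
  [1,0.2,0,0,0],
  [1,0,0,0,0],
  [1,0,0,0,0],
])

```text
time: 10.8
tool_pos: [0.6523, 0.0835, 0.1445]
ee_rot: [1.741, 1.57, 0.142]
wrist_force: [0.0, -0.7, -0.3]
width: 0.0186
```

Emit:
carry_out([
  [1,0.2,0,0,0],
  [1,0.1,0,0,0],
  [1,0,0,0,0],
  [1,0,0,0,0],
])

```text
time: 11.2
tool_pos: [0.652, 0.0835, 0.141]
ee_rot: [2.961, 1.571, 1.362]
wrist_force: [-0.1, -0.2, -0.8]
width: 0.0186
```

Emit:
carry_out([
  [1,0.1,0,0,0],
  [1,0.1,0,0,0],
  [1,0.1,0,0,0],
  [1,0,0,0,0],
  [1,0,0,0,0],
])

```text
time: 11.7
tool_pos: [0.652, 0.0835, 0.1379]
ee_rot: [-2.719, 1.571, 1.965]
wrist_force: [0.3, -0.1, -0.7]
width: 0.0188
```

Emit:
carry_out([
  [1,0.1,0,0,0],
  [1,0,0,0,0],
])

```text
time: 11.9
tool_pos: [0.6521, 0.0835, 0.1371]
ee_rot: [1.934, 1.571, 0.335]
wrist_force: [-0.9, 0.2, -0.3]
width: 0.0185
```

Emit:
carry_out([
  [1,0.1,0,0,0],
  [1,0,0,0,0],
  [1,0,0,0,0],
])

```text
time: 12.2
tool_pos: [0.6522, 0.0835, 0.1369]
ee_rot: [1.723, 1.57, 0.124]
wrist_force: [-1.2, -0.2, 4.1]
width: 0.0183
```

Emit:
carry_out([
  [1,0.1,0,0,0],
  [1,0,0,0,0],
  [1,0,0,0,0],
])

```text
time: 12.5
tool_pos: [0.6522, 0.0835, 0.1369]
ee_rot: [1.697, 1.569, 0.098]
wrist_force: [-2.3, -0.5, 8.0]
width: 0.0185
```

The blade touches the floor: 8 N, and the height stops at 0.137 as expected. I'll ease off 1 mm, open and look.

Emit:
carry_out([
  [1,-0.1,0,0,0],
  [1,0,0,0,0],
  [0.7,0,0,0,0],
  [0.5,0,0,0,0],
  [0.2,0,0,0,0],
  [0,0,0,0,0],
  [0,0,0,0,0],
  [0,0,0,0,0],
  [0,0,0,0,0],
  [0,0,0,0,0],
  [0,0,0,0,0],
  [0,0,0,0,0],
  [0,0,0,0,0],
])

```text
time: 13.8
tool_pos: [0.652, 0.0835, 0.136]
ee_rot: [2.521, 1.571, 0.922]
wrist_force: [0.5, -0.5, -0.2]
width: 0.0938
```

Run:
```python
from h import *
snap('wrist','w5');w=ld('w5');snap('scene','s5');o=robot.get_obs();print(o['width'],o['wrist_force'])
a=cv2.resize(w['im'][150:450,120:520],(400,300));b=cv2.resize(ld('s5')['im'][170:320,290:490],(400,300),interpolation=cv2.INTER_CUBIC)
cv2.imwrite('pics/crop5.png',np.hstack([a,b])[:,:,::-1])
```

```text
0.09392740510308205 [-0.6163757  -0.24589226  0.12598657]
```

View pics/crop5.png

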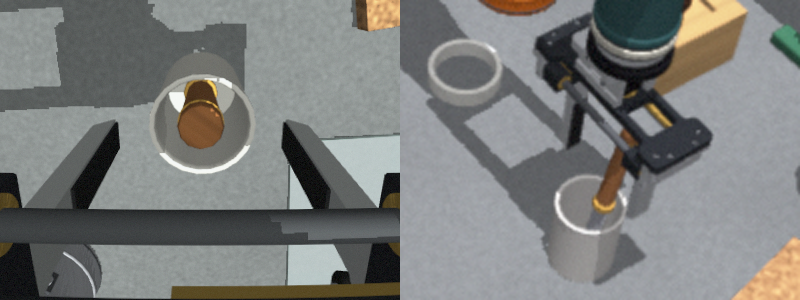

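The knife stands in the jar leaning on its rim, clear of both fingers. Next I retract straight up and go over to the lid.

Emit:
carry_out([
  [0,-1,0,0,0],
  [0,-1,0,0,0],
  [0,-2,0,0,0],
  [0,-2,0,0,0],
  [0,-2,0,0,0],
  [0,-2,0,0,0],
  [0,-2,0,0,0],
  [0,-2,0,0,0],
  [0,-1,0,0,0],
  [0,0,-2.2,2.8,0],
  [0,0,-2.2,2.8,0],
  [0,0,-2.2,2.8,0],
  [0,0,-2.2,2.8,0],
  [0,0,-2.2,2.8,0],
  [0,0,-2.2,2.8,0],
  [0,0,-2.2,2.8,0],
  [0,0,-2.2,3.1,0],
  [0,0,0,0,0],
  [0,0,0,0,0],
  [0,0,0,0,0],
])

```text
time: 15.9
tool_pos: [0.4702, -0.1378, 0.2861]
ee_rot: [2.307, 1.57, 0.709]
wrist_force: [0.5, 0.1, -0.5]
width: 0.0937
```

Emit:
carry_out([
  [0,2,0,0,0],
  [0,2,0,0,0],
  [0,2,0,0,0],
  [0,2,0,0,0],
  [0,0,0,0,0],
  [0,0,0,0,0],
  [0,0,0,0,0],
  [0,0,0,0,0],
])

```text
time: 16.7
tool_pos: [0.4705, -0.1385, 0.2075]
ee_rot: [1.252, 1.568, -0.347]
wrist_force: [1.2, 1.1, -0.2]
width: 0.0942
```

Run:
```python
from h import *
snap('wrist','w6');w=ld('w6');s=ld('scene0');t=ld('top0')
o=robot.get_obs();print(o['tool_pos'],o['qvel'].round(3))
print('pred',proj(w,(.4696,-.139,.144)),proj(w,(.4696,-.139,.156)))
im=w['im'];m=(im.max(2)<60).astype(np.uint8);n,_,st,c=cv2.connectedComponentsWithStats(m)
for i in range(1,n):
    if st[i,4]>200:print(st[i],c[i])
cv2.imwrite('pics/crop6.png',np.hstack([cv2.resize(im[150:450,120:520],(400,300)),cv2.resize(ld('s5')['im'][200:320,190:350],(400,300))])[:,:,::-1])
```

```text
[ 0.47037171 -0.13860098  0.20728625] [-0.004 -0.002  0.01   0.001 -0.003 -0.   ]
pred [318.96322394 251.44141408] [318.95006434 256.50953995]
[ 593  209   47   34 1194] [619.6599665  224.97906198]
[ 301  231   39   43 1332] [320.07132132 252.1539039 ]
[    0   272   640   208 55587] [307.25669671 409.51875439]
```

View pics/crop6.png

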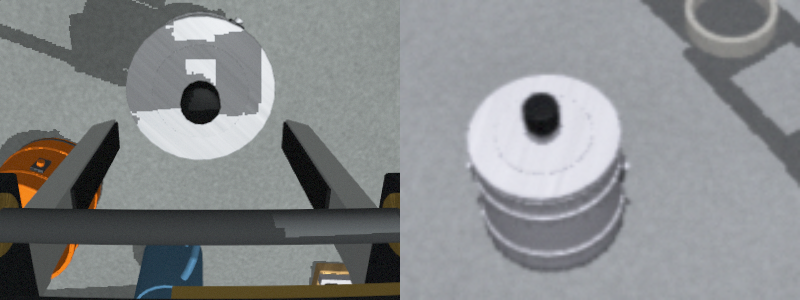

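The knob sits at wrist (320,252), against a prediction of (319,251), so place and height agree within about 2 mm. I'll descend and grip.

Emit:
carry_out([
  [0,1.5,0,0,0],
  [0,1.5,0,0,0],
  [0,1.5,0,0,0],
  [0,1.5,0,0,0],
  [0,1.0,0,0,0],
  [0,0.5,0,0,0],
  [0,0.5,0,0,0],
  [0,0,0,0,0],
  [0,0,0,0,0],
])

```text
time: 17.65
tool_pos: [0.47, -0.1386, 0.1264]
ee_rot: [1.291, 1.57, -0.308]
wrist_force: [0.2, 0.2, -0.4]
width: 0.0938
```

Emit:
carry_out([
  [1,0,0,0,0],
  [1,0,0,0,0],
  [1,0,0,0,0],
  [1,0,0,0,0],
  [1,0,0,0,0],
  [1,0,0,0,0],
  [1,0,0,0,0],
  [1,0,0,0,0],
  [1,0,0,0,0],
  [1,0,0,0,0],
  [1,0,0,0,0],
])

```text
time: 18.75
tool_pos: [0.4698, -0.1385, 0.126]
ee_rot: [1.762, 1.57, 0.163]
wrist_force: [0.0, -0.1, -1.1]
width: 0.0295
```

Gripped at 29.5 mm on the 30 mm knob. I'll pull up slowly and watch the force.

Emit:
carry_out([
  [1,-0.05,0,0,0],
  [1,-0.05,0,0,0],
  [1,-0.05,0,0,0],
  [1,-0.05,0,0,0],
  [1,0,0,0,0],
  [1,0,0,0,0],
])

```text
time: 19.35
tool_pos: [0.4695, -0.1382, 0.1273]
ee_rot: [-2.262, 1.57, 2.422]
wrist_force: [1.2, 0.5, -7.3]
width: 0.0291
```

Emit:
carry_out([
  [1,-0.05,0,0,0],
  [1,-0.05,0,0,0],
  [1,-0.05,0,0,0],
  [1,-0.05,0,0,0],
  [1,0,0,0,0],
])

```text
time: 19.85
tool_pos: [0.4693, -0.1383, 0.1288]
ee_rot: [-2.026, 1.569, 2.659]
wrist_force: [3.1, 0.3, -14.9]
width: 0.029
```

Emit:
carry_out([
  [1,-0.05,0,0,0],
  [1,-0.05,0,0,0],
  [1,0,0,0,0],
])

```text
time: 20.15
tool_pos: [0.4692, -0.1382, 0.1299]
ee_rot: [-2.074, 1.569, 2.61]
wrist_force: [3.4, -0.5, -18.6]
width: 0.0297
```

Emit:
carry_out([
  [1,-0.05,0,0,0],
  [1,-0.05,0,0,0],
  [1,0,0,0,0],
])

```text
time: 20.45
tool_pos: [0.469, -0.1381, 0.1313]
ee_rot: [-1.98, 1.568, 2.705]
wrist_force: [1.7, 0.4, -18.9]
width: 0.0292
```

Emit:
carry_out([
  [1,-0.05,0,0,0],
  [1,-0.05,0,0,0],
  [1,0,0,0,0],
])

```text
time: 20.75
tool_pos: [0.4715, -0.1395, 0.1372]
ee_rot: [1.127, 1.564, -0.472]
wrist_force: [0.0, 0.7, -1.9]
width: 0.0296
```

The seal let go at about 19 N after about 5 mm of lift. The drop to 2 N must be checked, because the lid's weight should read about 3 N. I'll let it settle, then raise slowly.

Emit:
carry_out([
  [1,0,0,0,0],
  [1,0,0,0,0],
  [1,0,0,0,0],
  [1,0,0,0,0],
])

```text
time: 21.15
tool_pos: [0.4714, -0.1391, 0.1365]
ee_rot: [1.218, 1.564, -0.381]
wrist_force: [-0.5, 1.3, 6.5]
width: 0.0293
```

Emit:
carry_out([
  [1,-0.2,0,0,0],
  [1,-0.2,0,0,0],
  [1,-0.2,0,0,0],
  [1,-0.2,0,0,0],
  [1,-0.2,0,0,0],
  [1,-0.2,0,0,0],
  [1,-0.2,0,0,0],
  [1,-0.2,0,0,0],
  [1,-0.2,0,0,0],
  [1,-0.2,0,0,0],
  [1,0,0,0,0],
  [1,0,0,0,0],
  [1,0,0,0,0],
  [1,0,0,0,0],
  [1,0,0,0,0],
])

```text
time: 22.65
tool_pos: [0.4696, -0.1385, 0.1528]
ee_rot: [-2.268, 1.571, 2.416]
wrist_force: [0.0, 0.1, -3.0]
width: 0.0292
```

Run:
```python
from h import *
from scipy.spatial.transform import Rotation as R
for n in ['scene','top','wrist']: snap(n,n+'7')
o=robot.get_obs();print(o['tool_pos'],o['wrist_force'],o['wrist_torque'],o['qvel'].round(3),o['width'],R.from_euler('xyz',o['ee_rot']).as_matrix()[:,0])
w=ld('wrist7');s=ld('scene7')
cv2.imwrite('pics/crop7.png',np.vstack([np.hstack([cv2.resize(w['im'][150:450,120:520],(400,300)),cv2.resize(s['im'][190:340,190:390],(400,300),interpolation=cv2.INTER_CUBIC)]),np.hstack([cv2.resize(s['im'][170:320,290:490],(400,300)),cv2.resize(ld('top7')['im'],(400,300),interpolation=cv2.INTER_AREA)])])[:,:,::-1])
```

```text
[ 0.46967383 -0.1384404   0.15289612] [-0.06865503 -0.20273698 -2.43629568] [-0.07301005  0.05776087  0.0025129 ] [ 0.    -0.001  0.002 -0.001 -0.001  0.001] 0.029276291112182405 [-6.53498439e-05  1.50172039e-04 -9.99999987e-01]
```

View pics/crop7.png

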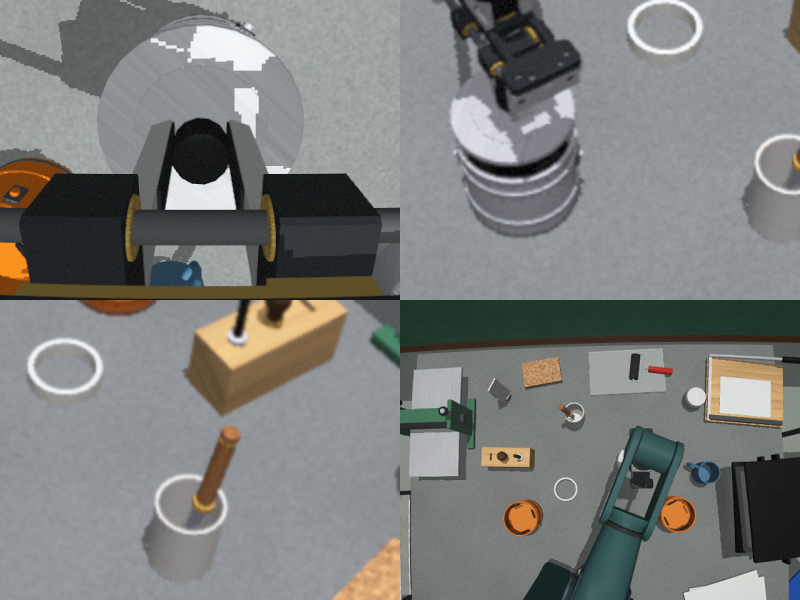

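The lid is off with the plug clear and held level, at about 2.5–3 N of weight. The knife leans in the jar, and the other tools and objects look undisturbed. By my sums I've lifted 27 mm, so I'll check whether the knob slipped in the pads by measuring the lid's height from its outline.

Run:
```python
from h import *
from scipy.optimize import brentq
th=np.linspace(0,2*np.pi,180)
def wid(w,z,r,c=(.4698,-.1387)):
    P=np.array([proj(w,(c[0]+r*np.cos(a),c[1]+r*np.sin(a),z)) for a in th]);return P
def rowedges(im,v,u0):
    g=cv2.GaussianBlur(cv2.cvtColor(im,cv2.COLOR_RGB2GRAY),(3,3),0).astype(int)[v]
    d=np.abs(np.diff(g)); return [int(i) for i in np.where(d>12)[0]]
for f,rows,zz in (('w6',(235,245,255),(.112,.118,.124)),('wrist7',(235,245,255),(.137,.141,.145,.149))):
    w=ld(f)
    for v in rows: print(f,v,rowedges(w['im'],v,0))
    for z in zz:
        P=wid(w,z,.0625);print(z,'u',P[:,0].min().round(1),P[:,0].max().round(1),'v',P[:,1].min().round(1),P[:,1].max().round(1))
w=ld('wrist7');
for z in (.176,.180,.184):
    P=wid(w,z,.015);print('knobtop',z,P.min(0).round(1),P.max(0).round(1))
m=w['im'][260:345,285:355]
print([(260+i,[int(x) for x in m[i,[20,35,50]].mean(1)]) for i in range(0,85,4)])
```

```text
w6 235 [237, 245, 306, 307, 308, 309, 330, 331, 332, 333, 335, 379, 380, 381, 393, 394, 545, 546, 549, 550, 551, 590, 591, 592, 593, 594, 595, 597, 598, 599]
w6 245 [300, 301, 302, 337, 338, 339, 379, 380, 381, 392, 393, 394, 544, 545, 547, 548, 549, 588, 589, 591, 592, 593]
w6 255 [298, 299, 300, 301, 339, 340, 341, 376, 377, 378, 391, 392, 542, 543, 546, 547, 548, 587, 634]
0.112 u 245.4 393.0 v 164.2 306.6
0.118 u 243.8 394.5 v 164.7 309.8
0.124 u 242.2 396.1 v 165.1 313.0
wrist7 235 [186, 187, 188, 224, 225, 581, 582, 585, 586, 587, 588, 631, 632, 633, 634, 637, 638]
wrist7 245 [220, 221, 352, 353, 354, 355, 375, 376, 377, 378, 579, 580, 581, 584, 585, 586, 633, 634, 635, 636, 637, 638]
wrist7 255 [352, 353, 354, 377, 378, 379, 578, 579, 583, 584, 585, 631, 632, 634, 635, 636, 637]
0.137 u 219.8 421.5 v 171.9 361.2
0.141 u 218.0 423.4 v 172.5 364.9
0.145 u 216.0 425.4 v 173.0 368.7
0.149 u 214.0 427.5 v 173.6 372.7
knobtop 0.176 [291.3 275.2] [350.3 328.9]
knobtop 0.18 [290.6 278.3] [351. 333.]
knobtop 0.184 [289.9 281.5] [351.7 337.3]
[(260, [141, 150, 148]), (264, [148, 144, 146]), (268, [144, 61, 144]), (272, [52, 15, 84]), (276, [18, 7, 19]), (280, [19, 17, 19]), (284, [13, 31, 23]), (288, [22, 28, 25]), (292, [25, 22, 26]), (296, [24, 25, 23]), (300, [22, 21, 24]), (304, [30, 28, 26]), (308, [18, 19, 26]), (312, [15, 22, 19]), (316, [29, 22, 23]), (320, [16, 16, 15]), (324, [18, 26, 23]), (328, [24, 24, 22]), (332, [228, 18, 229]), (336, [231, 229, 230]), (340, [229, 228, 234]), (344, [230, 235, 234])]
```

The knob's top measures about 0.181 m, where the lift sum predicts 0.183, so any slip is at most 2 mm. I'll raise 4 mm more, aiming for a gap of about 30 mm.

Emit:
carry_out([
  [1,-0.1,0,0,0],
  [1,-0.1,0,0,0],
  [1,-0.1,0,0,0],
  [1,-0.1,0,0,0],
  [1,0,0,0,0],
  [1,0,0,0,0],
  [1,0,0,0,0],
  [1,0,0,0,0],
  [1,0,0,0,0],
  [1,0,0,0,0],
])

```text
time: 23.8
tool_pos: [0.4697, -0.1385, 0.1569]
ee_rot: [-2.795, 1.571, 1.889]
wrist_force: [0.1, -0.6, -3.6]
width: 0.0293
```

Run:
```python
from h import *
o=robot.get_obs();print(o['time'],o['tool_pos'],o['wrist_force'],o['qvel'].round(3),o['width'])
snap('wrist','w8');w=ld('w8');g=w['im'].mean(2)
col=g[300:360,320];v=300+np.argmax(col>150)
print('knob near edge v',v)
th=np.linspace(0,6.28,90)
for z in (.18,.184,.188): print(z,max(proj(w,(.4698+.015*np.cos(a),-.1387+.015*np.sin(a),z))[1] for a in th))
print(robot.close_job())
```

```text
23.8 [ 0.46967812 -0.13846037  0.1569154 ] [ 0.06056273 -0.58647333 -3.56580765] [ 0.001 -0.001 -0.001 -0.     0.001  0.002] 0.029287324626884485
knob near edge v 334
0.18 328.8887368427707
0.184 332.9856813944395
0.188 337.26690183105126
the job is handed in; nothing more can be done
None
```

I set the ink knife blade down in the white jar and let go. Then I pulled the lid straight up off the canister, and the arm is still holding it about 3 cm above the rim. The job is handed in at about 24 s of the 51 s allowed.

- **Knife:** I lowered it until the blade touched the jar's floor and the fingers pressed with 8 N, then backed off and opened. It leans against the jar's rim, and the jar was still standing.
- **Lid:** the seal let go at about 19 N after roughly 5 mm of lift, and I raised it slowly from there. The last check showed the tool pointing straight down and nearly still. The force was about 3 N, the lid's weight. The fingers were still at 29.3 mm on the 30 mm knob.
- **Height of the lid:** the arm had risen 31 mm, while the wrist camera put the knob's top at about 0.185 m, or roughly 29 mm of lift. The gap is therefore 29–31 mm, with at most 2 mm of slip in the grip.
- **Readings that disagreed:** heights from the scene and top cameras came out about 5 mm low throughout. The lid's outline in the wrist view also read 4–6 mm low, both before and after the lift. I trusted the wrist camera's view of the knob and the contact forces instead.
- **Brief jolt:** just after the seal gave way, the wrist force jumped to 6.5 N the other way before settling.
- **Everything else:** the last pictures of the whole scene, taken before the final 4 mm of lift, showed the other objects undisturbed.

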